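# Screw the riser's levelling foot down onto its wooden pad

## Robot

A 7-joint arm with a two-finger parallel gripper is mounted at the origin on the work surface. World frame = base frame: x ahead of the robot, y to its left, z up, the work surface at z = 0. Lengths are in m, angles in degrees, forces in N, time in s.
With the tool pointing down it reaches from about 0.425 to 0.875 m from the base axis. Payload 4.7 kg.
Tool frame: the origin (TCP) lies at the very end of the fingers, on their centre line; the grasp point (between the pads) lies 19 mm behind it; z points along the fingers, y is the line along which they close (so a half turn about z gives the same grasp; the last joint's range is limited). The gripper opens to 87 mm and grips with 3 to 60 N. Pads are 19 mm wide; open, the fingers measure 117 mm over their backs; the gripper's body (75 mm by 190 mm) begins 51 mm behind the grasp point.
Start: joints at [73.001, 18.392, -4.016, 83.108, 1.295, 78.541, -3.26], TCP at [0.199, -0.619, 0.223] pointing down, gripper open.
Joint ranges: [-163.93, 163.93], [-17.29, 119.83], [-79.2, 71.16], [3.27, 140.29], [-89.18, 269.18], [5.43, 117.66], [-154.24, 154.24]. Speed limits (degrees/s): [147.25, 147.25, 180, 180, 180, 180, 180].

## Interface

Orientations are given as [roll, pitch, yaw] about the fixed x, y, z axes, in that order (R = Rz(yaw) Ry(pitch) Rx(roll)).
In Python, from cell import get_obs, read_camera, sign_off, silhouettes gives the robot as it stands.
- The arm moves only by the tool play_rows, never from a script. Its argument "steps" is a list that holds one entry, the list of rows, each a list of 7 numbers: the shift along the tool's x, y, z in m, then the turn, a rotation vector about the tool's x, y, z in rad, then the finger opening in m, from 0 to 0.087. A call has 1 to 12 rows; each row shifts and turns the commanded pose from where the row before left it, along the tool's axes as they then stand; what a row does not reach is not made up. A row lasts 1/10 s, in which the tool goes at most 50 mm and 8.59 degrees, less where a joint would pass 70% of its speed; a pose out of reach is approached as far as the arm can. A call is refused whole if a number of a shift passes 0.05 or a number of a turn 0.15, either way. A call with a gripper value outside its range is refused whole. The fingers move at their own pace and stop on an object; "force" is the grip in N (left out, the last holds). Time passes only in rows, so rows that do not move let the fingers close. It gives the time, the measured TCP pose, the force, the opening and the grip force at its end, in the units of the state.
- get_obs(): the state, without advancing time (a new reading comes with each control period).
- read_camera(name): name is "scene" or "top" or "wrist"; returns a dict with "frame" (420x560x3 uint8, red, green, blue), "intrinsics" (3x3 intrinsics, pixels), "view" (4x4, takes a point from world to camera coordinates). Camera axes: x right, y up, looking along -z (the intrinsics and any distortion apply to the point x, -y, -z); pixel columns grow to the right and rows downward; lengths in m; the calibration is good to about 2 mm. A picture is of the moment at which its call begins. There is no depth.
- sign_off(): hands the job in; it is judged then, once.
Trained networks look in the newest picture that a camera, given by its name, has taken for a name from the list of things; names that differ only in an ending like _2 or _b are one class to them, and where a whole thing is asked for, a point or a joint stands for the part that bears it (a point fixed in the world has none). Each returns a list of dicts, best first, with "p" (0 to 1); they miss things now and then, are a little off and sometimes report something else, mostly with a low value. They report only what shows in the picture. A call takes as long as a camera call. They do not tell look-alikes from the thing itself.
- silhouettes(camera, name): "pixels" (420x560 bool, what is visible of it) and "extent" ([left, top, right, bottom] in pixels, round what is visible of it).
The state is a dict: "time_s": time; "qpos": joint angles; "joint_velocities": joint speeds; "effort": joint torques, N m; "tool_pos": TCP position; "tool_rot": TCP orientation; "force": force on the tool from outside, world axes, zero at the start; "wrist_torque": the same for the moment, N m; "grip_width": finger opening in m; "grasp_force": force on a finger pad.
Only numpy, scipy, OpenCV 4.12 (cv2) and the standard library are available. Lean on these libraries where they do the work, as an engineer would, in place of code of your own. Each camera call takes 0.05 s, during which the arm holds its last target. There are 200 camera calls.

## Task

The screw foot of the little metal riser hangs in the air. Lay the wooden pad flat on the cart under it, with the pad's round black mark straight below the foot and nothing pressing on it, then turn the red wing knob clockwise until the foot just touches the pad and nips it lightly, never hard. Let go, and leave the bottle, the lid, the spoon and the nested bowls where they are.

Things in the scene. Friction and masses are not known exactly. Their poses are not given: they have to be found in the camera images.
- riser: Fixed metal riser shelf with a 220 x 240 mm deck (80 to 92 mm high) on four legs; a grey tongue reaches out beside it and carries the levelling screw. Origin: on the screw axis at cart-top level (to 2 mm), z up. In this frame the deck spans x -30 to 190, y 80 to 320 mm and the tongue x -25 to 25, y -30 to 95 mm. The -x side is open: the pad goes in along +x. Rigid, does not move.
- tongue_top (a point): Point on the screw axis at the tongue's top face, 62 mm above the riser's origin. Below hangs the screw's foot: a round black springy rubber disc 44 mm across, 7 mm thick. At the start its underside is 14.5 to 19.5 mm above the cart top, different each time and not reported; 1.1 to 3.4 rad of turning brings it to the pad.
- knob_grip (a point): Middle of the red wing of the knob, on the screw axis, 88 mm above the riser's origin. Wing: a bar 56 mm long (this point's x), 14 thick (y), 30 high; its top is 14 mm above this point, its underside 16 mm below, on a black hub 28 mm across, 10 high. Turning clockwise from above turns the foot too and lowers it 2.2 mm per rad (14 mm a turn); the knob keeps its height.
- knob_hub (a point): Centre of the underside of the knob's black hub, 64 mm above the riser's origin. The free knob drags with 0.12 Nm (held still, the hand may read this with either sign). After touch the sole twists like a spring and grips the pad: the knob then resists with 0.02 to 0.03 Nm more per newton, also held still. Let go under 5 N it stays; above, it turns back some 0.1 rad.
- pad: Loose flat hardwood pad, 150 mm long (x) x 48 mm wide (y) x 12 mm thick, about 65 g. Origin: centre of its underside. It lies flat on the cart, with a round black mark 44 mm across on its top near the +x end. With the foot over the mark, the half towards -x sticks out and can be held (45 mm on the -x side of the origin is a good place, across the 48 mm width).
- pad_mark (a point): Centre of the black mark on the pad's top face, 50 mm from the pad's origin along its +x. A light nip of the foot is 1 to 8 N on the pad (best 3 to 5 N), 14 N is forcing it; turning on from first touch, 3 N come after about 0.25 rad, 8 N after 0.6, 14 N after 1 rad.
- lid: Loose round wooden lid, 90 mm across, 10 mm thick, with a knob 22 mm across rising to 26 mm. Origin: centre of its underside. To be left alone.
- bottle: Loose frosted push dispenser bottle, 64 mm across, 159 mm high. Origin: centre of its underside. To be left alone.
- spoon: Loose porcelain soup spoon, bowl 44 mm across, handle running 105 mm along its -x, 25 mm high. Origin: under the middle of the spoon's bowl. To be left alone.
- bowls: Orange plastic bowl nested in a larger one (144 mm across, 62 mm high together), standing loose on the riser's deck. Origin: centre of the underside. To be left alone.
Mind the look-alikes: they are no part of the job. Of the things that look like the pad, take the one that is nearest to the robot's base at the start.

How it is judged (in metres and radians):
On the way:
1. the pad lies flat on the cart with its mark below the foot, not yet pressed by it (horizontal distance between pad_mark and knob_grip below 0.012 m and angle between pad's own z axis and vertical below 0.04 rad and height (world z) of pad below 0.004 m and contact force between pad and riser below 0.5 N), for 0.2 s.
At the end, for the whole second after the job is handed in: The pad lies flat on the cart (tilt under 0.04 rad, underside under 4 mm) and at rest, its mark within 12 mm of the screw axis, and the foot presses on it with 0.7 to 8.5 N; the robot has let go (horizontal distance between pad_mark and knob_grip below 0.012 m and angle between pad's own z axis and vertical below 0.04 rad and height (world z) of pad below 0.004 m and contact force between pad and riser between 0.7 and 8.5 N and linear speed of pad below 0.02 m/s and contact force between the fingers and anything else below 0.2 N); the robot touches nothing.
It fails at once if the foot is forced: more than 14 N between riser and pad (contact force between pad and riser above 14 N).
It fails at once if the lid is disturbed (moved over 25 mm) (distance of lid from where it was at the start of the episode above 0.025 m).
It fails at once if the bottle is disturbed (moved over 25 mm) (distance of bottle from where it was at the start of the episode above 0.025 m).
It fails at once if the spoon is disturbed (moved over 25 mm) (distance of spoon from where it was at the start of the episode above 0.025 m).
It fails at once if the bowls is disturbed (moved over 25 mm) (distance of bowls from where it was at the start of the episode above 0.025 m).
It also fails if it takes over 72 s, if anything falls off the work surface, if the arm or the gripper's body presses on something with over 40 N, if the wrist force passes 120 N, or if a joint passes its speed limit or range.

## Working session

There is one attempt and no reset: what is moved stays moved. The work goes in short steps, Python scripts to look and compute and a tool call to move; the robot and the scene stay as the last step left them, time stands still between calls to the robot, and variables do not carry over. Pictures are saved under pics/ and viewed, at most 10 in all, crops included, and the job is handed in when it is done.

Besides the shell and the picture viewer there is one more tool, called after "Call:" in YAML: its name, and indented under it one key for each argument. play_rows: Moves the arm, as the interface text tells. Its arguments: {"type":"object","properties":{"steps":{"type":"array","items":{"type":"array","items":{"type":"array","items":{"type":"number"}}}},"force":{"type":"number"}},"required":["steps"]}

```bash
mkdir -p pics; ls; python3 - <<'E'
from cell import *
import cv2,numpy as np
o=get_obs();print(o)
ims=[]
for c in("scene","top"):
    r=read_camera(c);cv2.imwrite(f"pics/{c}0.png",r["frame"][:,:,::-1])
    np.savez(f"{c}.npz",K=r["intrinsics"],V=r["view"])
    print(c,r["intrinsics"].tolist(),r["view"].round(4).tolist(),[k for k in r])
    for n in("pad","pad_mark","knob_grip","riser","lid","bottle","spoon","bowls"):
        for d in silhouettes(c,n)[:3]:
            print(n,round(d["p"],2),d["extent"])
E
```

```text
pics
{'time_s': 0.0, 'qpos': array([73.00176469, 18.43863541, -4.01545357, 83.17406527,  1.29678889,
       78.5403407 , -3.25984694]), 'joint_velocities': array([-0.02477747, -0.00793989,  0.12699173,  0.02173953, -0.03950532,
        0.08874243, -0.00504512]), 'effort': array([ 1.28412787e-03, -4.91285992e+01, -4.02976535e-01, -3.12528956e+01,
       -6.39348174e-02,  4.37695370e-02,  1.80267848e-04]), 'tool_pos': array([ 0.19854166, -0.61836425,  0.22147365]), 'tool_rot': array([-1.79892299e+02,  7.47418889e-03,  1.78084096e+01]), 'force': array([ 0.69617861,  0.13322272, -0.05197772]), 'wrist_torque': array([ 0.03257417, -0.05662889, -0.00934967]), 'grasp_force': 0.0, 'grip_width': 0.08680268048300617}
scene [[464.9064504250265, 0.0, 277.0201030208153], [0.0, 464.9064504250265, 207.31084721934673], [0.0, 0.0, 1.0]] [[0.2281, 0.9736, 0.0086, -0.0379], [-0.5381, 0.1187, 0.8345, 0.2209], [0.8114, -0.1949, 0.551, -1.771], [0.0, 0.0, 0.0, 1.0]] ['frame', 'intrinsics', 'view']
pad 0.93 [95.3, 196.2, 119.6, 228.4]
pad 0.86 [149.1, 203.8, 183.9, 241.4]
pad 0.78 [223.7, 202.3, 249.7, 238.
[... 554 characters left out ...]
93634, 0.0, 275.4121999241597], [0.0, 461.25135835293634, 212.8237199077902], [0.0, 0.0, 1.0]] [[0.0041, -1.0, -0.0001, -0.0813], [0.9928, 0.004, 0.1199, -0.5479], [-0.1199, -0.0006, 0.9928, -1.5116], [0.0, 0.0, 0.0, 1.0]] ['frame', 'intrinsics', 'view']
pad 0.91 [407.9, 259.0, 427.2, 306.6]
pad 0.86 [353.8, 231.9, 381.7, 275.5]
pad 0.76 [294.4, 220.0, 324.2, 264.2]
pad_mark 0.97 [408.1, 258.5, 425.8, 304.7]
pad_mark 0.92 [353.2, 230.8, 387.8, 278.8]
pad_mark 0.74 [295.9, 222.0, 320.7, 268.1]
knob_grip 0.68 [226.0, 178.9, 242.3, 196.3]
riser 0.81 [135.4, 130.5, 245.7, 200.1]
lid 0.78 [301.4, 183.2, 330.4, 213.3]
bottle 0.69 [122.7, 235.1, 154.0, 255.8]
bowls 0.88 [141.4, 134.6, 188.1, 179.1]
```

```bash
cat > h.py <<'E'
import numpy as np,cv2
from cell import *
def ray(cam,uv,z,r=None):
    d=r or dict(np.load(f"{cam}.npz")); K=d.get("K",d.get("intrinsics"));V=d.get("V",d.get("view"))
    p=np.linalg.inv(K)@[uv[0],uv[1],1]; R=V[:3,:3];c=-R.T@V[:3,3]
    w=R.T@[p[0],-p[1],-1]; return c+w*(z-c[2])/w[2]
def proj(r,P):
    K=r.get("K",r.get("intrinsics"));V=r.get("V",r.get("view"))
    q=V[:3,:3]@np.asarray(P)+V[:3,3]; p=K@[q[0],-q[1],-q[2]]; return p[:2]/p[2]
E
python3 - <<'E'
from h import *
for c in("top","scene"):
    read_camera(c)
    for d in silhouettes(c,"pad")[:3]:
        m=d["pixels"].astype(np.uint8); b=cv2.minAreaRect(cv2.findNonZero(m))
        bx=cv2.boxPoints(b); print(c,round(d["p"],2),ray(c,b[0],.012).round(3),[ray(c,p,.012)[:2].round(3).tolist() for p in bx],)
t=cv2.imread("pics/top0.png")[110:330,110:450];cv2.imwrite("pics/t1.png",cv2.resize(t,None,fx=2.3,fy=2.3,interpolation=2))
s=cv2.imread("pics/scene0.png")[130:330,80:500];cv2.imwrite("pics/s1.png",cv2.resize(s,None,fx=1.9,fy=1.9,interpolation=2))
E
```

```text
top 0.98 [ 0.628 -0.405  0.012] [[0.629, -0.325], [0.677, -0.343], [0.626, -0.484], [0.579, -0.466]]
top 0.97 [ 0.321 -0.552  0.012] [[0.249, -0.519], [0.398, -0.535], [0.394, -0.586], [0.245, -0.569]]
top 0.6 [ 0.418 -0.391  0.012] [[0.478, -0.339], [0.498, -0.385], [0.358, -0.442], [0.338, -0.396]]
scene 0.93 [ 0.636 -0.406  0.012] [[0.643, -0.483], [0.576, -0.482], [0.63, -0.326], [0.693, -0.334]]
scene 0.89 [ 0.426 -0.389  0.012] [[0.363, -0.445], [0.307, -0.404], [0.486, -0.337], [0.53, -0.377]]
scene 0.8 [ 0.333 -0.553  0.012] [[0.4, -0.586], [0.215, -0.568], [0.259, -0.517], [0.436, -0.541]]
```

View pics/t1.png

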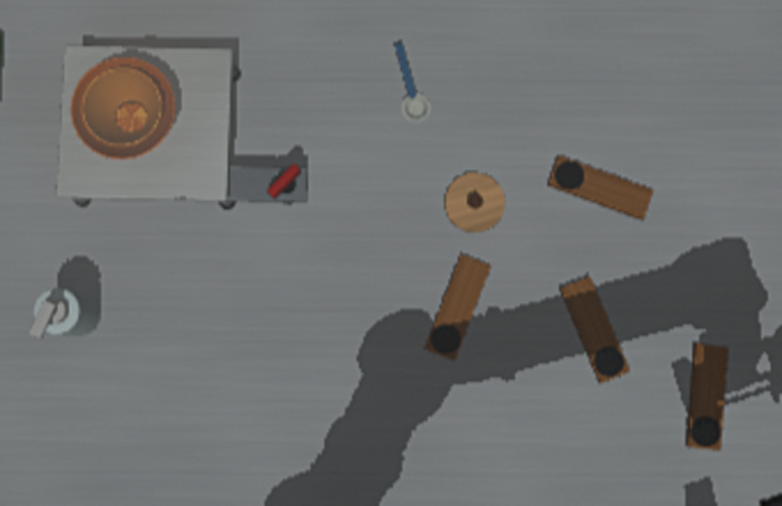

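View pics/s1.png

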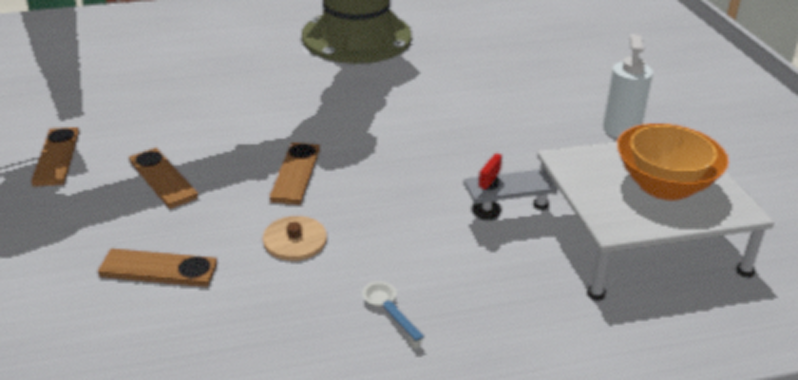

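The top picture (2.3x crop) shows four pads with marks: at crop (460,305) mark (445,340), (593,330), (707,397) and (600,188). The red knob is at (285,180), with the tongue to the right of the deck. The first pad looks nearest to the base. I'll measure that one and the knob.

```bash
python3 - <<'E'
from h import *
f=lambda u,v:(110+u/2.3,110+v/2.3)
for n,m in(((460,305),(445,340)),((593,330),(608,362)),((707,397),(706,431)),((600,188),(569,174))):
    a=ray("top",f(*n),.012);b=ray("top",f(*m),.012);print(a.round(3),b.round(3),np.hypot(*a[:2]),np.degrees(np.arctan2(*(b-a)[1::-1])))
im=cv2.imread("pics/top0.png").astype(int)
B,G,R=im[...,0],im[...,1],im[...,2]
# pad C mask: dark mark / wood colour in box
sub=np.zeros(im.shape[:2],bool);sub[215:270,290:328]=1
wood=(R-B>25)&sub; dark=(im.max(2)<45)&sub
for k,msk in(("wood",wood),("dark",dark)):
    p=np.argwhere(msk)[:,::-1].astype(np.float32); print(k,len(p),ray("top",p.mean(0),.012).round(4))
    if k=="wood": b=cv2.boxPoints(cv2.minAreaRect(p));print([ray("top",x,.012)[:2].round(3).tolist() for x in b])
# knob red both cams
P=[]
for c,bx in(("top",(215,260,165,210)),("scene",(325,355,200,250))):
    i=cv2.imread(f"pics/{c}0.png").astype(int);s=np.zeros(i.shape[:2],bool);s[bx[2]:bx[3],bx[0]:bx[1]]=1
    m=(i[...,2]-np.maximum(i[...,1],i[...,0])>60)&s
    p=np.argwhere(m)[:,::-1].astype(np.float32);r=cv2.minAreaRect(p)
    print(c,len(p),p.mean(0),ray(c,p.mean(0),.09).round(4),[ray(c,x,.1)[:2].round(3).tolist() for x in cv2.boxPoints(r)])
# deck corners in top
for q in((66,46),(230,48),(57,195),(228,199)):print("deck",ray("top",f(*q),.092).round(3))
for q in((228,165),(307,160),(307,201),(230,201)):print("tongue",ray("top",f(*q),.062).round(3))
for q in((475,200),(416,107),(57,310)):print("other",ray("top",f(*q),.0).round(3))
E
```

```text
[ 0.45  -0.196  0.012] [ 0.399 -0.174  0.012] 0.49102549508177523 156.5889400592031
[ 0.415 -0.39   0.012] [ 0.368 -0.411  0.012] 0.5691417346818535 -155.71687671071228
[ 0.318 -0.553  0.012] [ 0.27  -0.55   0.012] 0.6383497387023144 176.41999139157355
[ 0.625 -0.405  0.012] [ 0.645 -0.359  0.012] 0.7441811193889106 65.40259821929835
wood 421 [ 0.4702 -0.1991  0.012 ]
[[0.39, -0.143], [0.526, -0.197], [0.509, -0.241], [0.373, -0.187]]
dark 126 [ 0.4011 -0.1735  0.012 ]
top 57 [233. 188.] [0.622  0.0589 0.09  ] [[0.605, 0.079], [0.642, 0.044], [0.635, 0.037], [0.599, 0.072]]
scene 119 [337.57983 219.32773] [0.6216 0.0568 0.09  ] [[0.651, 0.022], [0.591, 0.075], [0.616, 0.084], [0.675, 0.032]]
deck [0.814 0.372 0.092]
deck [0.812 0.137 0.092]
deck [0.598 0.376 0.092]
deck [0.593 0.135 0.092]
tongue [0.648 0.141 0.062]
tongue [0.655 0.027 0.062]
tongue [0.596 0.026 0.062]
tongue [0.595 0.137 0.062]
other [ 0.608 -0.22   0.   ]
other [ 0.749 -0.132  0.   ]
other [0.441 0.398 0.   ]
```

Call:
play_rows:
  steps:
    - [[0.0336,-0.025,0.004,0,0,0,0.087],[0.0336,-0.025,0.004,0,0,0,0.087],[0.0336,-0.025,0.004,0,0,0,0.087],[0.0336,-0.025,0.004,0,0,0,0.087],[0.0336,-0.025,0.004,0,0,0,0.087],[0.0336,-0.025,0.004,0,0,0,0.087],[0.0336,-0.025,0.004,0,0,0,0.087],[0.0336,-0.025,0.004,0,0,0,0.087],[0.0336,-0.025,0.004,0,0,0,0.087],[0.0336,-0.025,0.004,0,0,0,0.087],[0.0336,-0.025,0.004,0,0,0,0.087],[0.0336,-0.025,0.004,0,0,0,0.087]]

```text
time_s: 2.3
tool_pos: [0.4918, -0.2086, 0.1748]
tool_rot: [179.9, -0.0, 17.8]
force: [-0.1, 0.2, 0.9]
grip_width: 0.087
grasp_force: 0.0
```

Call:
play_rows:
  steps:
    - [[0,0,0,0,0,-0.145,0.087],[0,0,0,0,0,-0.145,0.087],[0,0,0,0,0,-0.145,0.087],[0,0,0,0,0,-0.145,0.087],[0,0,0,0,0,-0.145,0.087],[0,0,0,0,0,-0.145,0.087],[0,0,0,0,0,-0.145,0.087],[0,0,0,0,0,-0.145,0.087],[0,0,0,0,0,-0.145,0.087],[0,0,0,0,0,-0.145,0.087],[0,0,0,0,0,-0.145,0.087],[0,0,0,0,0,-0.145,0.087]]

```text
time_s: 3.5
tool_pos: [0.4909, -0.21, 0.1747]
tool_rot: [180.0, 0.0, 117.8]
force: [-0.4, -0.2, -0.2]
grip_width: 0.0872
grasp_force: 0.0
```

Call:
play_rows:
  steps:
    - [[0,0,0,0,0,-0.145,0.087],[0,0,0,0,0,-0.145,0.087],[0,0,0,0,0,-0.145,0.087],[0,0,0,0,0,-0.145,0.087],[0,0,0,0,0,-0.132,0.087],[0,0,0,0,0,0,0.087],[0,0,0,0,0,0,0.087]]

```text
time_s: 4.2
tool_pos: [0.4909, -0.21, 0.1746]
tool_rot: [-180.0, 0.0, 158.1]
force: [0.0, -0.2, -0.0]
grip_width: 0.0872
grasp_force: 0.0
```

```bash
cat >> h.py <<'E'
def togo(x,y,z,yaw):
    o=get_obs();a=np.radians(o["tool_rot"][2]);dx,dy,dz=np.array([x,y,z])-o["tool_pos"]
    d=(yaw-o["tool_rot"][2]+180)%360-180
    print("t",round(o["time_s"],2),"pos",o["tool_pos"].round(4),"rot",o["tool_rot"].round(2),"F",o["force"].round(2),"T",o["wrist_torque"].round(3),"q7",o["qpos"][6].round(1),"grip",round(o["grip_width"],4),round(o["grasp_force"],1))
    print("tool shift",np.round([np.cos(a)*dx+np.sin(a)*dy,np.sin(a)*dx-np.cos(a)*dy,-dz],4),"turn z",round(-np.radians(d),4))
E
python3 - <<'E'
from h import *
togo(.492,-.209,.17,158.3)
r=read_camera("wrist");im=r["frame"].astype(int)
cv2.imwrite("pics/w1.png",r["frame"][:,:,::-1])
print(proj(r,(.492,-.209,.012)),proj(r,(.401,-.1735,.012)))
for n in("pad","pad_mark"):
    for d in silhouettes("wrist",n)[:3]:
        p=np.argwhere(d["pixels"])[:,::-1].astype(np.float32);b=cv2.minAreaRect(p)
        print(n,round(d["p"],2),d["extent"],ray("",b[0],.012,r).round(4),[ray("",x,.012,r)[:2].round(3).tolist() for x in cv2.boxPoints(b)])
E
```

```text
t 4.2 pos [ 0.4909 -0.21    0.1746] rot [-1.7999e+02  1.0000e-02  1.5811e+02] F [ 0.04 -0.22 -0.01] T [ 0.054 -0.139  0.031] q7 84.4 grip 0.0872 0.0
tool shift [-0.0007  0.0014  0.0046] turn z -0.0034
[284.24585675 197.62880617] [283.45677202  94.64052884]
pad 0.82 [10.5, 124.4, 160.9, 263.4] [ 0.412  -0.3915  0.012 ] [[0.355, -0.445], [0.336, -0.394], [0.472, -0.335], [0.497, -0.388]]
pad 0.67 [256.6, 66.7, 306.9, 224.9] [ 0.4432 -0.1929  0.012 ] [[0.369, -0.189], [0.387, -0.145], [0.526, -0.198], [0.506, -0.247]]
pad_mark 0.94 [11.2, 125.8, 156.8, 259.2] [ 0.4124 -0.3914  0.012 ] [[0.355, -0.445], [0.336, -0.395], [0.473, -0.335], [0.498, -0.388]]
pad_mark 0.83 [254.2, 67.2, 308.4, 224.0] [ 0.4425 -0.1932  0.012 ] [[0.506, -0.248], [0.368, -0.189], [0.386, -0.144], [0.526, -0.198]]
```

View pics/w1.png

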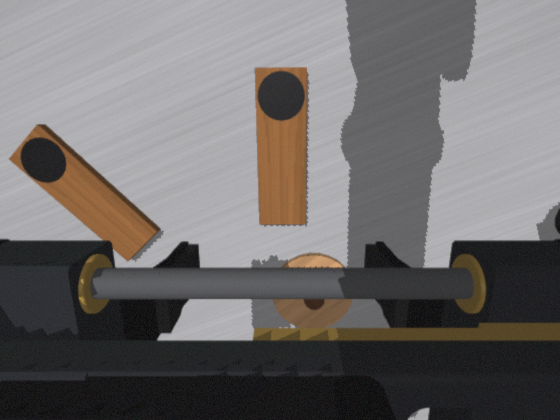

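The pad's mark is at (281,95) and its near end at (283,225). It is aligned with the tool and about 2 mm off centre. I'll descend and grip.

Call:
play_rows:
  steps:
    - [[0.001,-0.001,0.04,0,0,0,0.087],[0,0,0.04,0,0,0,0.087],[0,0,0.04,0,0,0,0.087],[0,0,0.03,0,0,0,0.087],[0,0,0.014,0,0,0,0.087],[0,0,0.0065,0,0,0,0.087],[0,0,0,0,0,0,0.087]]

```text
time_s: 5.05
tool_pos: [0.4899, -0.2106, 0.0042]
tool_rot: [180.0, 0.0, 158.3]
force: [0.5, -0.1, 1.1]
grip_width: 0.0872
grasp_force: 0.0
```

Call:
play_rows:
  steps:
    - [[0,0,0,0,0,0,0.03],[0,0,0,0,0,0,0.03],[0,0,0,0,0,0,0.03],[0,0,0,0,0,0,0.03],[0,0,0,0,0,0,0.03],[0,0,0,0,0,0,0.03],[0,0,0,0,0,0,0.03]]
  force: 25

```text
time_s: 5.75
tool_pos: [0.4897, -0.2106, 0.0042]
tool_rot: [-180.0, 0.0, 158.3]
force: [-0.2, -0.1, 0.7]
grip_width: 0.0476
grasp_force: 25.0
```

Call:
play_rows:
  steps:
    - [[0,0,-0.015,0,0,0,0.03],[0,0,-0.015,0,0,0,0.03],[0,0,-0.015,0,0,0,0.03],[0,0,0,0,0,0.1,0.03],[0,0,0,0,0,0.14,0.03],[0,0,0,0,0,0.14,0.03],[0,0,0,0,0,0.14,0.03],[0,0,0,0,0,0.14,0.03],[0,0,0,0,0,0.14,0.03],[0,0,0,0,0,0.14,0.03],[0,0,0,0,0,0.14,0.03],[0,0,0,0,0,0.112,0.03]]

```text
time_s: 6.95
tool_pos: [0.4902, -0.2107, 0.0506]
tool_rot: [179.9, 0.0, 89.7]
force: [-0.6, -0.4, -1.5]
grip_width: 0.0479
grasp_force: 25.0
```

Call:
play_rows:
  steps:
    - [[0.01,0.013,0,0,0,0,0.03],[0.02,0.025,0,0,0,0,0.03],[0.02,0.025,0,0,0,0,0.03],[0.02,0.025,0,0,0,0,0.03],[0.02,0.025,0,0,0,0,0.03],[0.015,0.019,0,0,0,0,0.03],[0,0,0,0,0,0,0.03],[0,0,0,0,0,0,0.03]]

```text
time_s: 7.75
tool_pos: [0.6219, -0.1053, 0.05]
tool_rot: [180.0, 0.0, 90.1]
force: [-0.4, -0.7, -0.5]
grip_width: 0.0474
grasp_force: 25.0
```

```bash
python3 - <<'E'
from h import *
togo(.622,-.105,.0042,90)
r=read_camera("wrist");cv2.imwrite("pics/w2.png",r["frame"][:,:,::-1])
p=get_obs()["tool_pos"];print(proj(r,p+[0,.095,.008]),proj(r,(.622,.0575,.088)))
for d in silhouettes("wrist","pad")[:2]:
        q=np.argwhere(d["pixels"])[:,::-1].astype(np.float32);b=cv2.minAreaRect(q);print(round(d["p"],2),d["extent"],[ray("",x,p[2]+.008,r)[:2].round(3).tolist() for x in cv2.boxPoints(b)])
i=r["frame"].astype(int);m=(i.max(2)<60);n,l,s,c=cv2.connectedComponentsWithStats(m.astype(np.uint8))
for k in range(1,n):
    if s[k,4]>300:print(s[k],c[k],ray("",c[k],p[2]+.008,r).round(4)-p)
E
```

```text
t 7.75 pos [ 0.6219 -0.1053  0.05  ] rot [1.7997e+02 2.0000e-02 9.0060e+01] F [-0.36 -0.68 -0.54] T [-0.061 -0.072 -0.005] q7 -2.1 grip 0.0474 25.0
tool shift [0.0003 0.0001 0.0458] turn z 0.0011
[280.4823553   62.16789157] [ 283.10455865 -215.79964915]
0.72 [225.8, 0.0, 336.3, 317.9] [[0.598, 0.012], [0.645, 0.012], [0.652, -0.135], [0.592, -0.135]]
[  0 240  18  28 424] [  7.20518868 254.42924528] [-0.13583244  0.00649318  0.00797796]
[    0   241   560   179 60030] [240.09145427 357.85775446] [-0.02183244 -0.05340682  0.00797796]
[  335   241   197    87 11422] [447.1789529  285.64979863] [ 0.08526756 -0.01030682  0.00797796]
[545 240  15  29 314] [553.6656051  255.01592357] [0.13616756 0.00649318 0.00797796]
[201 242  34  27 572] [221.22727273 257.        ] [-0.02943244  0.00519318  0.00797796]
[329 242  35  27 574] [341.93902439 256.99303136] [0.03076756 0.00529318 0.00797796]
```

View pics/w2.png

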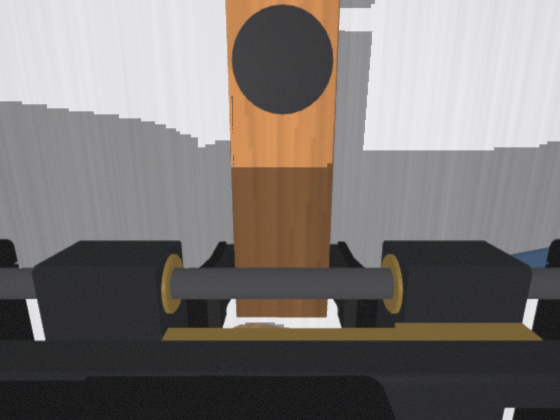

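The mark is at (282,60), about 96 mm ahead of the TCP and centred. I'll lower the pad and slide it in.

Call:
play_rows:
  steps:
    - [[0,0,0.015,0,0,0,0.03],[0,0,0.015,0,0,0,0.03],[0,0,0.01,0,0,0,0.03],[0,0,0.0045,0,0,0,0.03],[0,0,0,0,0,0,0.03],[0,0,0,0,0,0,0.03]]

```text
time_s: 8.45
tool_pos: [0.6209, -0.1057, 0.0042]
tool_rot: [-179.9, 0.0, 90.0]
force: [-1.4, -0.5, 2.7]
grip_width: 0.0474
grasp_force: 25.0
```

Call:
play_rows:
  steps:
    - [[0.006,0,0,0,0,0,0.03],[0.01,0,0,0,0,0,0.03],[0.01,0,0,0,0,0,0.03],[0.01,0,0,0,0,0,0.03],[0.01,0,0,0,0,0,0.03],[0.01,0,0,0,0,0,0.03],[0.01,0,0,0,0,0,0.03],[0,0,0,0,0,0,0.03],[0,0,0,0,0,0,0.03]]

```text
time_s: 9.35
tool_pos: [0.6216, -0.0394, 0.0045]
tool_rot: [-180.0, 0.0, 90.0]
force: [-0.9, 0.6, -1.0]
grip_width: 0.0473
grasp_force: 25.0
```

Call:
play_rows:
  steps:
    - [[0,0,0,0,0,0,0.087],[0,0,0,0,0,0,0.087],[0,0,0,0,0,0,0.087],[0,0,0,0,0,0,0.087],[0,0,-0.02,0,0,0,0.087],[0,0,-0.04,0,0,0,0.087],[0,0,-0.04,0,0,0,0.087],[0,0,-0.04,0,0,0,0.087],[0,0,-0.045,0,0,0,0.087],[0,0,0,0,0,0,0.087],[0,0,0,0,0,0,0.087]]

```text
time_s: 10.45
tool_pos: [0.6224, -0.0396, 0.1911]
tool_rot: [179.8, 0.0, 90.0]
force: [0.3, -0.8, -0.2]
grip_width: 0.0866
grasp_force: 0.0
```

```bash
python3 - <<'E'
from h import *
togo(.622,.0575,.18,137)
out=[]
for c,pt in(("wrist",None),("scene",(.622,.04,.05)),("top",(.622,.02,.05))):
    r=read_camera(c);i=r["frame"].astype(int)
    u=proj(r,(.622,.0575,.1));print(c,u)
    m=(i[...,2]*0+i[...,0]-i[...,1:].max(2)>60)
    rr=cv2.connectedComponentsWithStats(m.astype(np.uint8))
    for k in range(1,rr[0]):
        if rr[2][k,4]>20 and np.hypot(*(rr[3][k]-u))<60:
            q=np.argwhere(rr[1]==k)[:,::-1].astype(np.float32);b=cv2.boxPoints(cv2.minAreaRect(q));print(rr[2][k],ray(c,rr[3][k],.095,r).round(4),[ray(c,x,.102,r)[:2].round(3).tolist() for x in b])
    if pt: x,y=map(int,proj(r,pt));f=r["frame"][y-40:y+40,x-55:x+55,::-1]
    else: f=r["frame"][:,:,::-1]
    out.append(cv2.resize(f,(400,300),interpolation=2))
cv2.imwrite("pics/m1.png",np.vstack([np.hstack(out[:2]),np.hstack([out[2],out[2]*0])]))
E
```

```text
t 10.45 pos [ 0.6224 -0.0396  0.1911] rot [1.7983e+02 4.0000e-02 8.9990e+01] F [ 0.26 -0.82 -0.23] T [ 0.029 -0.128  0.004] q7 -5.5 grip 0.0866 0.0
tool shift [ 0.0971 -0.0004  0.0111] turn z -0.8205
wrist [280.68094832  83.60487717]
[ 245   53   64   66 1573] [0.6186 0.0565 0.095 ] [[0.594, 0.069], [0.604, 0.079], [0.644, 0.041], [0.634, 0.032]]
scene [338.19165726 216.2639443 ]
[332 211  12  18 125] [0.6294 0.0532 0.095 ] [[0.656, 0.02], [0.594, 0.074], [0.619, 0.082], [0.679, 0.029]]
top [233.13699841 187.45393525]
[227 182  13  13  57] [0.6211 0.0584 0.095 ] [[0.605, 0.078], [0.641, 0.044], [0.635, 0.037], [0.599, 0.072]]
```

View pics/m1.png

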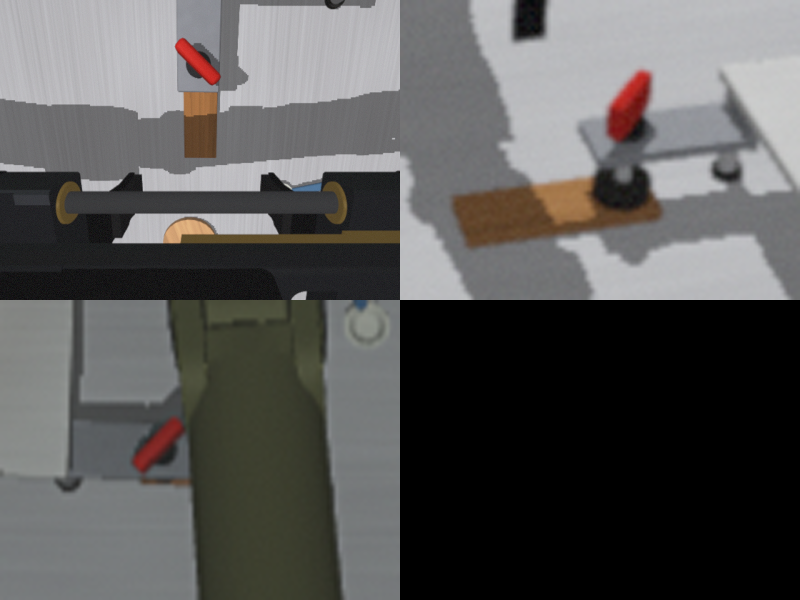

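The wrist view shows the red wing at about (197,62) in the half-size tile, with the pad under the tongue on the same line. In the scene view the foot stands over the pad's far end. Next is the knob.

Call:
play_rows:
  steps:
    - [[0.02,-0.001,0,0,0,0,0.087],[0.03,-0.001,0,0,0,0,0.087],[0.03,0,0,0,0,0,0.087],[0.0166,0,0,0,0,0,0.087],[0,0,0,0,0,-0.136,0.087],[0,0,0,0,0,-0.136,0.087],[0,0,0,0,0,-0.136,0.06],[0,0,0,0,0,-0.136,0.06],[0,0,0,0,0,-0.136,0.06],[0,0,0,0,0,-0.132,0.06],[0,0,0,0,0,0,0.06],[0,0,0,0,0,0,0.06]]

```text
time_s: 11.8
tool_pos: [0.6193, 0.0565, 0.1887]
tool_rot: [-179.9, -0.0, 136.3]
force: [0.8, 0.0, 0.1]
grip_width: 0.0607
grasp_force: 0.0
```

```bash
python3 - <<'E'
from h import *
togo(.6205,.057,.077,136.5)
r=read_camera("wrist");i=r["frame"].astype(int)
m=(i[...,0]-i[...,1:].max(2)>60);q=np.argwhere(m)[:,::-1].astype(np.float32)
print(len(q),[ray("",x,.102,r)[:2].round(4).tolist() for x in cv2.boxPoints(cv2.minAreaRect(q))],q.min(0),q.max(0))
E
```

```text
t 11.8 pos [0.6193 0.0565 0.1887] rot [-1.7994e+02 -5.0000e-02  1.3631e+02] F [0.77 0.01 0.12] T [ 0.028 -0.137  0.029] q7 29.4 grip 0.0607 0.0
tool shift [-0.0005  0.0012  0.1117] turn z -0.0033
2321 [[0.5873, 0.0512], [0.658, 0.2801], [0.7602, 0.2684], [0.6957, 0.0144]] [274.  38.] [559. 248.]
```

Call:
play_rows:
  steps:
    - [[0,0.001,0.035,0,0,0,0.06],[0,0,0.035,0,0,0,0.06],[0,0,0.025,0,0,0,0.06],[0,0,0.0165,0,0,0,0.06],[0,0,0,0,0,0,0.06],[0,0,0,0,0,0,0.0],[0,0,0,0,0,0,0.0],[0,0,0,0,0,0,0.0],[0,0,0,0,0,0,0.0],[0,0,0,0,0,0,0.0],[0,0,0,0,0,0,0.0],[0,0,0,0,0,0,0.0]]
  force: 20

```text
time_s: 13.05
tool_pos: [0.6198, 0.0571, 0.0782]
tool_rot: [-179.9, -0.0, 136.5]
force: [0.0, 0.8, -0.1]
grip_width: 0.0138
grasp_force: 20.0
```

```bash
python3 - <<'E'
from h import *
togo(.6205,.057,.077,136.5)
E
```

```text
t 13.05 pos [0.6198 0.0571 0.0782] rot [-179.9    -0.    136.51] F [ 0.01  0.76 -0.1 ] T [ 0.237 -0.083  0.039] q7 26.7 grip 0.0138 20.0
tool shift [-0.0006  0.0004  0.0012] turn z 0.0001
```

Call:
play_rows:
  steps:
    - [[0,0,0,0,0,0.1,0],[0,0,0,0,0,0.1,0],[0,0,0,0,0,0.1,0],[0,0,0,0,0,0.1,0],[0,0,0,0,0,0.1,0],[0,0,0,0,0,0.1,0],[0,0,0,0,0,0.1,0],[0,0,0,0,0,0.1,0]]

```text
time_s: 13.85
tool_pos: [0.6196, 0.0571, 0.0781]
tool_rot: [-179.9, 0.1, 90.4]
force: [-2.9, -1.2, 3.4]
grip_width: 0.0145
grasp_force: 20.0
```

```bash
cat > rd.py <<'E'
from h import *
o=get_obs();T=[]
for _ in range(3): read_camera("scene");T.append(get_obs()["wrist_torque"][2])
o2=get_obs()
print(round(o["time_s"],2),"yaw",o["tool_rot"][2].round(2),"turned",round(np.radians((136.5-o["tool_rot"][2])%360),3),"Tz",o["wrist_torque"][2].round(3),np.round(T,3),"F",o2["force"].round(1),"q7",o2["qpos"][6].round(1),"eff7",o["effort"][6].round(3),o2["effort"][6].round(3),"pos",o2["tool_pos"].round(4))
E
python3 rd.py
```

```text
13.85 yaw 90.45 turned 0.804 Tz 0.051 [-0.068 -0.098 -0.085] F [-3.8 -2.1  4.1] q7 -16.1 eff7 0.853 -0.095 pos [0.6196 0.0571 0.0781]
```

Call:
play_rows:
  steps:
    - [[0,0,0,0,0,0.04,0],[0,0,0,0,0,0.04,0],[0,0,0,0,0,0.04,0],[0,0,0,0,0,0.04,0]]

```text
time_s: 14.4
tool_pos: [0.6196, 0.0571, 0.0781]
tool_rot: [-179.9, 0.1, 81.6]
force: [-4.5, -2.8, 4.8]
grip_width: 0.0138
grasp_force: 20.0
```

```bash
python3 rd.py
```

```text
14.4 yaw 81.58 turned 0.959 Tz 0.121 [ 0.064  0.007 -0.023] F [-4.9 -2.3  6.1] q7 -24.7 eff7 0.27 0.011 pos [0.6196 0.0571 0.0781]
```

Call:
play_rows:
  steps:
    - [[0,0,0,0,0,0.04,0],[0,0,0,0,0,0.04,0],[0,0,0,0,0,0.04,0],[0,0,0,0,0,0.04,0]]

```text
time_s: 14.95
tool_pos: [0.6195, 0.0571, 0.0781]
tool_rot: [-179.9, 0.1, 72.4]
force: [-4.6, -1.9, 5.1]
grip_width: 0.0139
grasp_force: 20.0
```

```bash
python3 rd.py
```

```text
14.95 yaw 72.41 turned 1.119 Tz 0.14 [ 0.093  0.012 -0.083] F [-5.5 -2.1  4.8] q7 -33.3 eff7 0.271 0.005 pos [0.6195 0.0571 0.0781]
```

Call:
play_rows:
  steps:
    - [[0,0,0,0,0,0.04,0],[0,0,0,0,0,0.04,0],[0,0,0,0,0,0.04,0],[0,0,0,0,0,0.04,0]]

```text
time_s: 15.5
tool_pos: [0.6195, 0.0571, 0.0781]
tool_rot: [-179.9, 0.1, 63.2]
force: [-5.6, -2.5, 5.0]
grip_width: 0.0138
grasp_force: 20.0
```

```bash
python3 rd.py
```

```text
15.5 yaw 63.24 turned 1.279 Tz 0.107 [ 0.096 -0.043 -0.041] F [-5.1 -2.1  5.2] q7 -42.0 eff7 0.271 0.005 pos [0.6195 0.0572 0.0781]
```

Call:
play_rows:
  steps:
    - [[0,0,0,0,0,0.04,0],[0,0,0,0,0,0.04,0],[0,0,0,0,0,0.04,0],[0,0,0,0,0,0.04,0]]

```text
time_s: 16.05
tool_pos: [0.6194, 0.0572, 0.0781]
tool_rot: [-179.9, 0.1, 54.1]
force: [-5.2, -2.8, 5.5]
grip_width: 0.014
grasp_force: 20.0
```

```bash
python3 rd.py
```

```text
16.05 yaw 54.08 turned 1.439 Tz 0.059 [ 0.07  -0.107 -0.084] F [-4.5 -2.9  5.4] q7 -50.6 eff7 0.272 0.005 pos [0.6194 0.0572 0.0781]
```

Call:
play_rows:
  steps:
    - [[0,0,0,0,0,0.04,0],[0,0,0,0,0,0.04,0],[0,0,0,0,0,0.04,0],[0,0,0,0,0,0.04,0]]

```text
time_s: 16.6
tool_pos: [0.6194, 0.0572, 0.0781]
tool_rot: [-180.0, 0.1, 44.9]
force: [-4.4, -2.6, 5.6]
grip_width: 0.0139
grasp_force: 20.0
```

```bash
python3 rd.py
```

```text
16.6 yaw 44.91 turned 1.598 Tz 0.157 [ 0.08   0.019 -0.041] F [-4.3 -2.2  5.6] q7 -59.3 eff7 0.273 0.005 pos [0.6194 0.0572 0.0781]
```

Call:
play_rows:
  steps:
    - [[0,0,0,0,0,0.04,0],[0,0,0,0,0,0.04,0],[0,0,0,0,0,0.04,0],[0,0,0,0,0,0.04,0]]

```text
time_s: 17.15
tool_pos: [0.6194, 0.0572, 0.0781]
tool_rot: [-180.0, 0.1, 35.7]
force: [-6.0, -2.0, 5.3]
grip_width: 0.0141
grasp_force: 20.0
```

```bash
python3 rd.py
```

```text
17.15 yaw 35.75 turned 1.758 Tz 0.164 [ 0.046  0.008 -0.055] F [-4.6 -2.3  5.5] q7 -68.0 eff7 0.273 0.005 pos [0.6194 0.0573 0.0781]
```

Call:
play_rows:
  steps:
    - [[0,0,0,0,0,0.04,0],[0,0,0,0,0,0.04,0],[0,0,0,0,0,0.04,0],[0,0,0,0,0,0.04,0]]

```text
time_s: 17.7
tool_pos: [0.6193, 0.0573, 0.0781]
tool_rot: [-180.0, 0.1, 26.6]
force: [-6.3, -2.8, 5.5]
grip_width: 0.0135
grasp_force: 20.0
```

```bash
python3 rd.py
```

```text
17.7 yaw 26.59 turned 1.918 Tz 0.139 [ 0.017 -0.005 -0.037] F [-6.  -3.7  5. ] q7 -76.7 eff7 0.274 0.005 pos [0.6193 0.0573 0.0781]
```

Call:
play_rows:
  steps:
    - [[0,0,0,0,0,0.04,0],[0,0,0,0,0,0.04,0],[0,0,0,0,0,0.04,0],[0,0,0,0,0,0.04,0]]

```text
time_s: 18.25
tool_pos: [0.6193, 0.0573, 0.0781]
tool_rot: [180.0, 0.1, 17.4]
force: [-5.3, -1.6, 5.1]
grip_width: 0.0137
grasp_force: 20.0
```

```bash
python3 rd.py
```

```text
18.25 yaw 17.42 turned 2.078 Tz 0.131 [ 0.067 -0.094 -0.042] F [-5.8 -1.7  4.7] q7 -85.3 eff7 0.274 0.006 pos [0.6193 0.0573 0.0781]
```

Call:
play_rows:
  steps:
    - [[0,0,0,0,0,0.04,0],[0,0,0,0,0,0.04,0],[0,0,0,0,0,0.04,0],[0,0,0,0,0,0.04,0]]

```text
time_s: 18.8
tool_pos: [0.6193, 0.0574, 0.0781]
tool_rot: [180.0, 0.1, 8.3]
force: [-4.9, -1.7, 6.1]
grip_width: 0.0134
grasp_force: 20.0
```

```bash
python3 rd.py
```

```text
18.8 yaw 8.26 turned 2.238 Tz 0.146 [ 0.098  0.062 -0.022] F [-5.3 -2.3  6.6] q7 -94.0 eff7 0.262 -0.007 pos [0.6193 0.0574 0.0781]
```

Call:
play_rows:
  steps:
    - [[0,0,0,0,0,0.04,0],[0,0,0,0,0,0.04,0],[0,0,0,0,0,0.04,0],[0,0,0,0,0,0.04,0]]

```text
time_s: 19.35
tool_pos: [0.6193, 0.0574, 0.0781]
tool_rot: [179.9, 0.1, -0.9]
force: [-5.8, -2.7, 5.7]
grip_width: 0.0141
grasp_force: 20.0
```

```bash
python3 rd.py
```

```text
19.35 yaw -0.9 turned 2.398 Tz 0.227 [ 0.065 -0.038 -0.023] F [-5.9 -2.3  5.1] q7 -102.7 eff7 0.226 -0.044 pos [0.6193 0.0574 0.0781]
```

Joint-7 effort shifted steadily, by −0.012 and then −0.05 Nm, and Tz rose. That puts first touch near 2.19 rad and the force now at about 2 N. I'll add a little more.

Call:
play_rows:
  steps:
    - [[0,0,0,0,0,0.04,0],[0,0,0,0,0,0.04,0]]

```text
time_s: 19.7
tool_pos: [0.6193, 0.0575, 0.0781]
tool_rot: [179.9, 0.1, -5.5]
force: [-5.6, -1.9, 5.4]
grip_width: 0.0138
grasp_force: 20.0
```

```bash
python3 rd.py
```

```text
19.7 yaw -5.48 turned 2.478 Tz 0.192 [0.162 0.049 0.038] F [-6.7 -2.3  6. ] q7 -107.1 eff7 0.216 -0.066 pos [0.6193 0.0574 0.0781]
```

Call:
play_rows:
  steps:
    - [[0,0,0,0,0,0,0.05],[0,0,0,0,0,0,0.05],[0,0,0,0,0,0,0.05],[0,0,0,0,0,0,0.05],[0,0,-0.02,0,0,0,0.05],[0,0,-0.03,0,0,0,0.05],[0,0,-0.03,0,0,0,0.05],[0,0,-0.03,0,0,0,0.05],[0,0,0,0,0,0,0.05],[0,0,0,0,0,0,0.05]]

```text
time_s: 20.85
tool_pos: [0.6208, 0.058, 0.1887]
tool_rot: [-180.0, -0.1, -5.5]
force: [-0.7, -0.4, -0.4]
grip_width: 0.0498
grasp_force: 0.0
```

```bash
python3 - <<'E'
from h import *
togo(.6205,.057,.077,0)
r=read_camera("scene");x,y=map(int,proj(r,(.622,.04,.05)));a=r["frame"][y-40:y+40,x-55:x+55,::-1]
r=read_camera("wrist");b=r["frame"][:,:,::-1]
cv2.imwrite("pics/m2.png",np.hstack([cv2.resize(a,(400,300),interpolation=2),cv2.resize(b,(400,300))]))
E
```

```text
t 20.85 pos [0.6208 0.058  0.1887] rot [-1.7998e+02 -1.1000e-01 -5.5400e+00] F [-0.67 -0.41 -0.39] T [0.034 0.051 0.029] q7 -106.2 grip 0.0498 0.0
tool shift [-0.0002  0.001   0.1117] turn z -0.0968
```

View pics/m2.png

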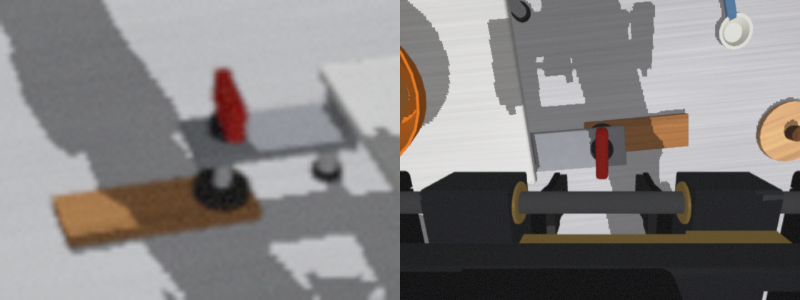

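The foot rests on the pad. I'll check the pad's position in numbers before handing in.

```bash
python3 - <<'E'
from h import *
r=read_camera("wrist")
i=r["frame"].astype(int);m=(i[...,0]-i[...,2]>35);m[225:]=0;m[:,:340]=0;m[:,480:]=0
red=(i[...,0]-i[...,1:].max(2)>60)&(i[...,1]<35)
n,l,s,c=cv2.connectedComponentsWithStats(m.astype(np.uint8))
q=np.argwhere(m)
for col in range(285,485,12):
    w=np.where((i[130:225,col,0]-i[130:225,col,2]>25)&(i[130:225,col,1]>25))[0]+130
    if len(w): print(col,w.min(),w.max(),ray("",(col,w.min()),.012,r)[:2].round(4),ray("",(col,w.max()+1),.012,r)[:2].round(4))
for u in((535-400,132),(534-400,170),(625-400,127),(625-400,165)):print("tongue",ray("",(u[0]*1.4,u[1]*1.4),.062,r)[:2].round(4))
E
```

```text
285 169 224 [0.646  0.0501] [0.5868 0.0557]
297 168 175 [0.6459 0.0379] [0.6377 0.0386]
309 166 174 [0.6467 0.0256] [0.6376 0.0263]
321 165 210 [0.6465 0.0134] [0.5985 0.0166]
333 164 209 [0.6464 0.0012] [0.5983 0.004 ]
345 163 208 [ 0.6462 -0.0109] [ 0.5982 -0.0086]
357 162 207 [ 0.646  -0.0231] [ 0.5981 -0.0212]
369 161 206 [ 0.6459 -0.0352] [ 0.5979 -0.0338]
381 160 205 [ 0.6457 -0.0473] [ 0.5978 -0.0463]
393 159 204 [ 0.6456 -0.0594] [ 0.5977 -0.0588]
tongue [0.6465 0.1352]
tongue [0.598  0.1446]
tongue [0.6421 0.0248]
tongue [0.5935 0.0282]
```

```bash
python3 -c "
from cell import *
print(sign_off())"
```

```text
the job is handed in; nothing more can be done
None
```

The job is handed in, with no verdict returned. The pad lies flat with its mark within about 3 mm of the screw axis, the foot nips it at roughly 3 N (estimated from wrist torque), and the gripper has let go and is clear; I never went near the other objects.

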